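# Load the module and aim the inspection mirror

## Task

Take the taller plug-in module out of the grey stand and slide it fully down into the slot of the black block on the inspection station, its round marker facing the mirror, and let go of it. Then grip the fin on top of the spring-loaded mirror and turn it until the small camera on the swing arm sees the marker reflected in the middle of the mirror, and finish while still holding the mirror at that angle, without letting go. Do not move the camera arm or disturb the other things on the bench.

Things in the scene. Friction and masses are not known exactly. Their poses are not given: they have to be found in the camera images.
- station: fixed inspection station: aluminium base plate, 290 x 330 x 12 mm, lying on the bench. Origin on the bench under the mirror's upright turning axis; z up. The plate reaches from -55 to +235 mm along its x and -105 to +225 mm along its y. The slot block stands 170 mm along +y from the origin, the camera roughly along +x.
- slot_floor (a point): centre of the slot's floor, 27 mm above the bench, in the station's black slot block (130 x 54 mm, its top 62 mm above the bench); axes parallel to the station's. The slot opens upward, is 35 mm deep, 92.5 mm long along the station's x and 12.5 mm wide along its y, with a 3 mm lead-in bevel.
- stand: fixed grey stand for two modules, 120 x 150 x 55 mm; origin at the centre of its underside. Two upward slots, 94 mm along its x, 14 mm along its y, 45 mm deep (floors 10 mm above the bench), centred 45 mm either side of its middle along y. The modules may stand in either.
- module: the taller plug-in module, light metal, a loose upright slab 90 mm (its x) x 10 mm (its y) x 130 mm tall (z), about 0.12 kg; origin at the centre of its underside. It starts upright in the stand with 85 mm showing above it. The round marker is on its -y face; that face must look toward the mirror, so its y axis ends along the station's y axis (within a few degrees).
- marker (a point): centre of the round black-and-white marker, 26 mm across, on the module's -y face, 78 mm above its underside (so 105 mm above the bench once the module is seated); axes as the module's
- mirror (a joint): angle of the mirror about its upright axis: 0 at rest, growing anticlockwise seen from above, up to 1.7 rad. At rest its reflecting face looks 0.26 rad clockwise of the station's +x. A light spring (under 0.1 N m in all) swings it back to 0 when let go. It must be turned by roughly 0.8 to 1.3 rad, depending on where the camera stands (see lens).
- mirror_fin (a point): point to grip on the upright black fin on top of the mirror, on the turning axis, 172 mm above the bench; turns with the mirror: its x axis is the outward normal of the reflecting face, z up. The fin is 34 mm along this x, 12 mm thick along this y, 140 to 186 mm above the bench. The glass is 80 mm wide, 60 mm tall, centred 105 mm above the bench, its face on the axis.
- camera_arm (a joint): angle of the camera's swing arm about the mirror's axis: 0 with the camera straight along the station's +x, growing anticlockwise seen from above; between -0.45 and 0.45. It has stiff friction and must stay as found.
- lens (a point): centre of the camera's lens, 170 mm from the mirror's axis, 105 mm above the bench, looking at the axis; the camera is a black 36 x 40 x 36 mm box on a thin post. For it to see the marker, the normal of the mirror's face must halve the angle, seen from above, between the directions from the turning axis to the lens and to the marker of the seated module.
- spare: the shorter plug-in module, 90 x 10 x 95 mm, no marker, standing in the other slot of the stand; origin at the centre of its underside; leave it
- pump_bottle: clear pump bottle, 70 mm wide, 160 mm tall; origin at the centre of its underside
- screwdriver: screwdriver lying beyond the stand; origin under it
- mug: white mug, 80 mm wide, 90 mm tall; origin at the centre of its underside
- mouse: black computer mouse, 100 x 60 x 33 mm; origin at the centre of its underside
- tray: low orange parts tray, 100 x 130 x 30 mm; origin at the centre of its underside
- weight: small steel cylinder, 32 mm wide, 30 mm tall, standing on the station's base plate; origin at the centre of its underside
- tape: roll of clear tape lying flat, 90 mm wide, 20 mm tall; origin at the centre of its underside

How it is judged:
By the outcome, as a careful person would: the job done as asked, in the order asked, and still so for the second after the job is handed in, while the arm keeps its last pose, push and grip.
It also fails if it takes over 56 s, if anything falls off the work surface, if the arm or the gripper's body presses on something with over 40 N, if the wrist force passes 120 N, or if a joint passes its speed limit or range.

## Robot

A 7-joint arm with a two-finger parallel gripper is mounted at the origin on the work surface. World frame = base frame: x ahead of the robot, y to its left, z up, the work surface at z = 0. Lengths are in m, angles in rad, forces in N, time in s.
With the tool pointing down it reaches from about 0.4 to 0.85 m from the base axis. Payload 4.5 kg.
Tool frame: the origin (TCP) lies at the very end of the fingers, on their centre line; the grasp point (between the pads) lies 19 mm behind it; z points along the fingers, y is the direction in which the jaws open and shut (so a half turn about z gives the same grasp; the last joint's range is limited). The gripper opens to 85 mm and grips with 20 to 120 N. Pads are 22 mm wide; open, the fingers measure 114 mm over their backs; the gripper's body (76 mm by 85 mm) begins 54 mm behind the grasp point. The pads swing forward as they close: fully open they stand 13 mm farther back than shut.
Start: joints at [-1.208, 0.689, -0.195, 1.565, 0.157, 0.902, -0.215], TCP at [0.202, 0.592, 0.231] pointing down, gripper open.
Joint ranges: [-3.01, 3.01], [-0.46, 2.08], [-1.47, 1.51], [0.13, 2.56], [-1, 4.14], [0.04, 2.09], [-2.66, 2.66]. Speed limits (rad/s): [2.57, 2.57, 3.14, 3.14, 3.14, 3.14, 3.14].

## Interface

Orientations are given as a unit quaternion [w, x, y, z].
In Python, from station import bot gives the robot as it stands. Calls block until the motion is done:
- bot.move_pose(position, orientation): joint-space move of the TCP to a pose.
- bot.movel(position, orientation=None, v=0.15, force_limit=None): straight line of the TCP; orientation=None keeps the orientation; v is the mean speed in m/s. With force_limit (N) it stops when the force on the tool has changed by that much, and returns True; else False.
- bot.goto_joints(angles): joint-space move.
- bot.move_gripper(opening, squeeze=None): finger opening in m; squeeze is the grip in N (None keeps the last); returns when the fingers have stopped.
- bot.pause(seconds).
- bot.inverse_kinematics(position, orientation): joint angles nearest the present ones, or None.
- bot.sense(): the state.
- bot.camera(name): name is "scene" or "side" or "wrist"; returns the picture (400x640x3 uint8, red, green, blue); there is no depth.
- bot.camera_model(name): a dict with "fx", "fy", "cx", "cy" (pixels), "distortion" ([k1, k2, p1, p2, k3] as OpenCV has them; the pictures are not rectified), "rvec" (rotation vector, rad) and "tvec" (3), from world to camera coordinates, as OpenCV has them; the wrist camera has in their place "T_tool_cam" (4x4, takes a point from camera to tool coordinates, whose origin is the TCP and whose axes are the flange's). Camera axes: x right, y down, z forward; pixel columns grow to the right and rows downward; lengths in m; the calibration is good to about 2 mm. A picture is of the moment at which its call begins: read the wrist's pose just before it. camera_model takes no time and is no camera call.
A pose or a line that the arm cannot do raises bot.Unreachable and nothing moves.
- bot.finish_job(): hands the job in, once; it reports no verdict.
The state is a dict: "t": time; "qpos": joint angles; "joint_velocities": joint speeds; "joint_torque": joint torques, N m; "eef_pos": TCP position; "orientation": TCP orientation; "wrist_force": force on the tool from outside, world axes, zero at the start; "wrist_torque": the same for the moment, N m; "grip_width": finger opening in m.
Only numpy, scipy, OpenCV 4.12 (cv2) and the standard library are available. Lean on these libraries where they do the work, as an engineer would, in place of code of your own. Each camera call takes 0.05 s, during which the arm holds its last target.

## Working session

There is one attempt and no reset: what is moved stays moved. The work goes in short steps, each a Python script; the robot and the scene stay as the last script left them, time stands still between calls to the robot, and variables do not carry over. Pictures are saved under pics/ and viewed, and the job is handed in when it is done.

```bash
ls; mkdir -p pics; python3 - <<'E'
from station import bot
import cv2
for n in ["scene","side","wrist"]:
    im=bot.camera(n); cv2.imwrite(f"pics/a_{n}.png",im[:,:,::-1])
    print(n,bot.camera_model(n))
s=bot.sense();print(s)
E
```

```text
pics
scene {'fx': 395.92496620268935, 'fy': 395.92496620268935, 'cx': 321.31969095456094, 'cy': 194.11499510853153, 'distortion': array([0.00977239, 0.        , 0.        , 0.        , 0.        ]), 'rvec': array([ 1.80872315,  1.96466859, -0.6192345 ]), 'tvec': array([ 0.12529107, -0.3577199 ,  1.64704668])}
side {'fx': 469.03359945657843, 'fy': 469.03359945657843, 'cx': 323.9484446182381, 'cy': 196.38109662533088, 'distortion': array([-0.07312107,  0.        ,  0.        ,  0.        ,  0.        ]), 'rvec': array([ 2.35433772, -0.758067  ,  0.24798198]), 'tvec': array([-0.45606759,  0.28252687,  1.30207563])}
wrist {'fx': 292.77771054627965, 'fy': 292.77771054627965, 'cx': 313.934617477213, 'cy': 197.10582760269435, 'distortion': array([-0.05097028,  0.        ,  0.        ,  0.        ,  0.        ]), 'T_tool_cam': array([[-8.44080134e-04, -9.48794036e-01, -3.15894230e-01,
         8.05051994e-02],
       [ 9.99999633e-01, -8.48123614e-04, -1.24678431e-04,
         2.09353220e-04],
       [-1.49623205e-04, -3.15894219e-01,  9.48794403e-01,
        -1.42599444e-01],
       [ 0.00000000e+00,  0.00000000e+00,  0.00000000e+00,
         1.00000000e+00]])}
{'t': 0.15, 'qpos': array([-1.20822376,  0.68979412, -0.19453776,  1.56609851,  0.1572709 ,
        0.90249697, -0.21511641]), 'joint_velocities': array([-0.00011408, -0.00379311,  0.00052452, -0.00250608,  0.0004708 ,
        0.00085594, -0.0005368 ]), 'joint_torque': array([-1.84298122e-03, -5.39934683e+01, -1.26772866e+00, -1.58717018e+01,
        9.50856193e-03,  6.48229543e-03,  1.05079209e-05]), 'eef_pos': array([0.2016638 , 0.59105015, 0.23066855]), 'orientation': array([-7.86682699e-05,  1.63628094e-01,  9.86521844e-01, -7.00752593e-04]), 'wrist_force': array([-0.12554152, -0.09822561,  0.35121622]), 'wrist_torque': array([-0.01391985, -0.00913829,  0.05326334]), 'grip_width': 0.0856291937835945}
```

View pics/a_scene.png

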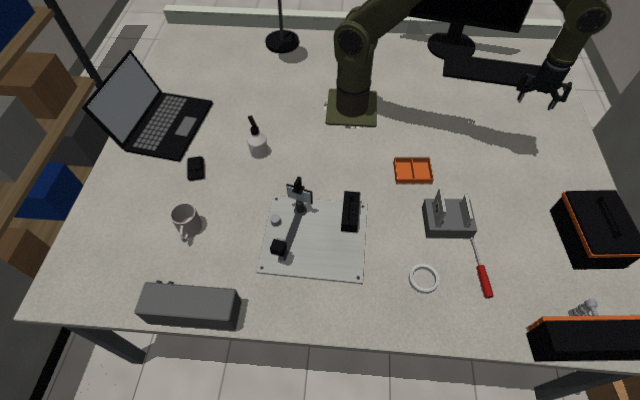

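View pics/a_side.png

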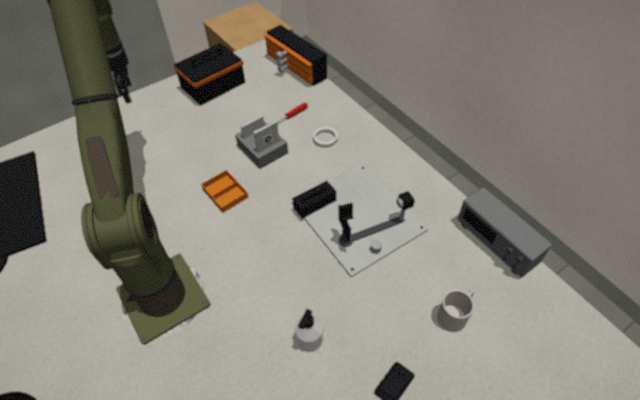

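View pics/a_wrist.png

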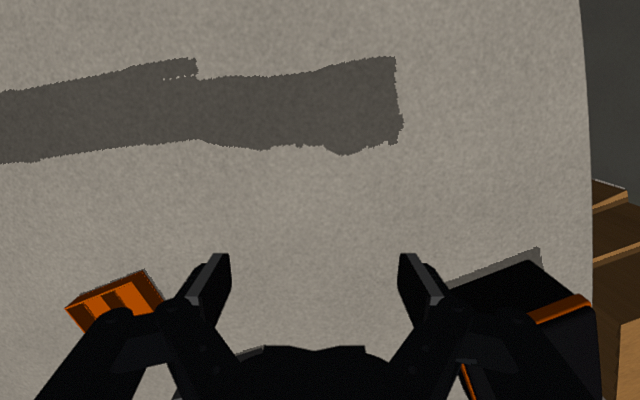

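```bash
cat > h.py <<'E'
from station import bot
import numpy as np, cv2
from scipy.spatial.transform import Rotation as R
def K(m): return np.array([[m['fx'],0,m['cx']],[0,m['fy'],m['cy']],[0,0,1]])
def ext(name,s=None):
    m=bot.camera_model(name)
    if 'rvec' in m: return m,cv2.Rodrigues(m['rvec'])[0],np.array(m['tvec']).reshape(3)
    s=s or bot.sense(); q=s['orientation']
    T=np.eye(4);T[:3,:3]=R.from_quat([q[1],q[2],q[3],q[0]]).as_matrix();T[:3,3]=s['eef_pos']
    W=np.linalg.inv(T@m['T_tool_cam']); return m,W[:3,:3],W[:3,3]
def proj(name,P,s=None):
    m,Rm,t=ext(name,s); return cv2.projectPoints(np.array(P,float).reshape(-1,1,3),cv2.Rodrigues(Rm)[0],t,K(m),m['distortion'])[0].reshape(-1,2)
def ray(name,uv,s=None):
    m,Rm,t=ext(name,s); n=cv2.undistortPoints(np.array(uv,float).reshape(-1,1,2),K(m),m['distortion']).reshape(-1,2)
    d=np.c_[n,np.ones(len(n))]@Rm; return -Rm.T@t,d
def onz(name,uv,z,s=None):
    c,d=ray(name,uv,s); return c+d*((z-c[2])/d[:,2])[:,None]
def crop(im,x0,y0,x1,y1,f,fn):
    cv2.imwrite(fn,cv2.resize(im[y0:y1,x0:x1,::-1],None,fx=f,fy=f,interpolation=cv2.INTER_CUBIC))
E
python3 - <<'E'
from h import *
a=cv2.imread('pics/a_scene.png')[:,:,::-1];crop(a,250,160,510,310,3,'pics/b1.png')
a=cv2.imread('pics/a_side.png')[:,:,::-1];crop(a,190,90,440,280,3,'pics/b2.png')
E
```

```text
(no output)
```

View pics/b1.png

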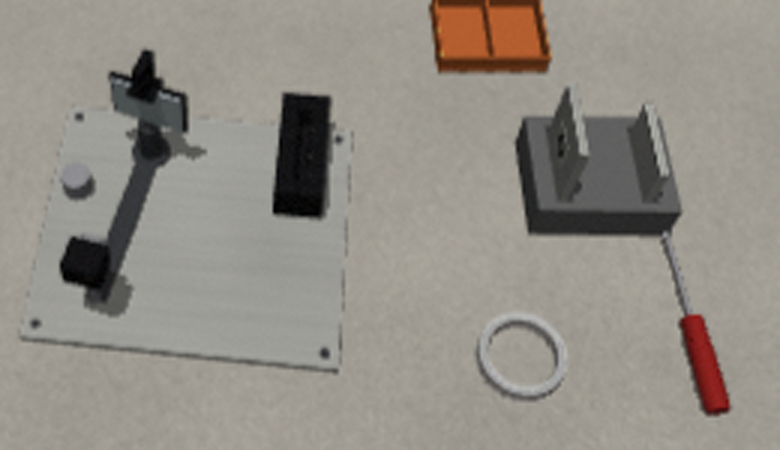

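View pics/b2.png

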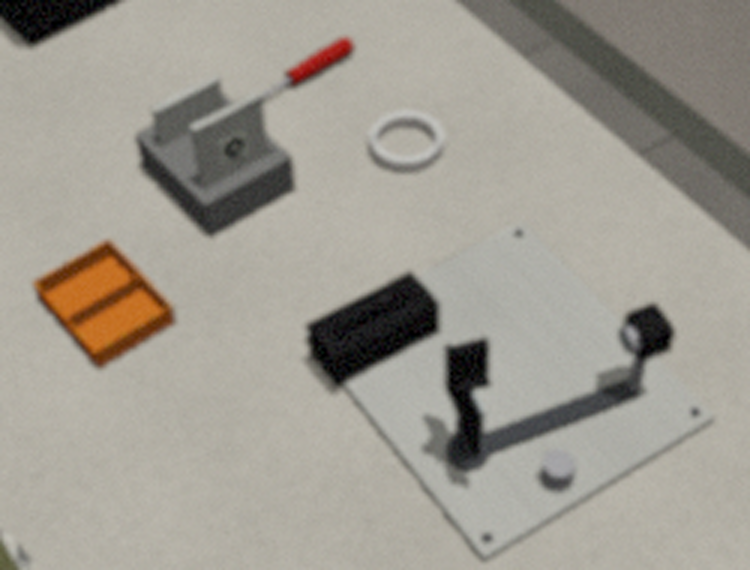

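```bash
python3 - <<'E'
from h import *
f=lambda p:[(x/3+250,y/3+160) for x,y in p]
g=lambda p:[(x/3+190,y/3+90) for x,y in p]
print(onz('scene',f([(22,340),(338,370),(352,130),(68,108)]),.012))
print('side',onz('side',g([(485,558),(712,420),(518,228)]),.012))
print('modtop', onz('scene',f([(570,88),(587,155)]),.14))
print('modtop side', onz('side',g([(192,128),(260,95)]),.14))
print('spare', onz('scene',f([(648,105),(667,165)]),.105))
print('stand top corners', onz('scene',f([(528,205),(680,208),(523,118),(662,118)]),.055))
print('cam', onz('scene',f([(85,255)]),.123), onz('side',g([(650,322)]),.11))
print(R.from_quat([0.1636,.9865,0,0]).as_matrix())
E
```

```text
[[ 0.76243584 -0.25858938  0.012     ]
 [ 0.76833405  0.06525375  0.012     ]
 [ 0.47714228  0.07389506  0.012     ]
 [ 0.47291644 -0.25606452  0.012     ]]
side [[ 0.46918354 -0.26268826  0.012     ]
 [ 0.7511413  -0.27206429  0.012     ]
 [ 0.75685768  0.05128691  0.012     ]]
modtop [[0.49163056 0.28920976 0.14      ]
 [0.57336782 0.29916194 0.14      ]]
modtop side [[0.48630542 0.2849109  0.14      ]
 [0.57343684 0.28617889 0.14      ]]
spare [[0.4817608  0.38026396 0.105     ]
 [0.55614742 0.39054964 0.105     ]]
stand top corners [[0.58579857 0.25762823 0.055     ]
 [0.5764766  0.41640788 0.055     ]
 [0.47456222 0.25929205 0.055     ]
 [0.46227096 0.41226059 0.055     ]]
cam [[ 0.71664023 -0.189315    0.123     ]] [[ 0.72299989 -0.19198588  0.11      ]]
[[-0.94646725  0.32279984  0.        ]
 [ 0.32279984  0.94646725  0.        ]
 [ 0.          0.         -1.        ]]
```

```bash
python3 - <<'E'
from h import *
Q=[0,0,1,0]
for i,p in enumerate([[0.50,0.32,0.33],[0.56,-0.06,0.36]]):
    bot.move_pose(p,Q); bot.pause(.3)
    s=bot.sense(); im=bot.camera('wrist'); print(s['t'],s['eef_pos'],s['orientation'],s['qpos'])
    cv2.imwrite(f'pics/w{i}.png',im[:,:,::-1]); np.save(f'w{i}.npy',s,allow_pickle=True)
im=bot.camera('scene');crop(im,250,160,510,310,3,'pics/c1.png')
E
```

```text
1.9833 [0.49955407 0.32063612 0.32987145] [-1.43068197e-04 -6.24566126e-04  9.99999795e-01  4.63637468e-06] [-0.45159101  0.55584555 -0.34022079  1.52323867  0.19896863  1.0969562
  0.73657436]
3.7667 [ 0.56007517 -0.05916205  0.35993992] [-4.34160663e-05 -7.15759371e-04  9.99999737e-01  1.11459572e-04] [ 0.23209404  0.48283287 -0.34205977  1.5625248   0.17311124  1.12630019
  1.42377924]
```

View pics/w0.png

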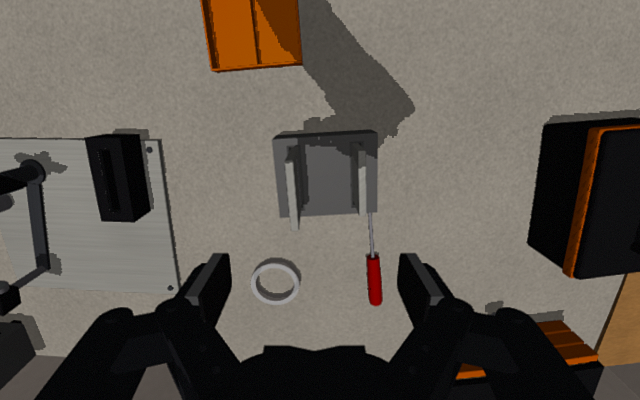

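View pics/w1.png

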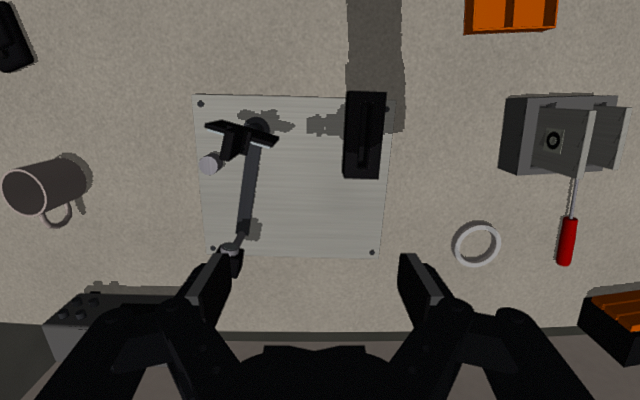

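```bash
python3 - <<'E'
from h import *
a=cv2.imread('pics/w1.png')[:,:,::-1];crop(a,180,80,410,280,3.4,'pics/d1.png')
a=cv2.imread('pics/w0.png')[:,:,::-1];crop(a,260,115,400,240,5,'pics/d0.png')
E
```

```text
(no output)
```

View pics/d1.png

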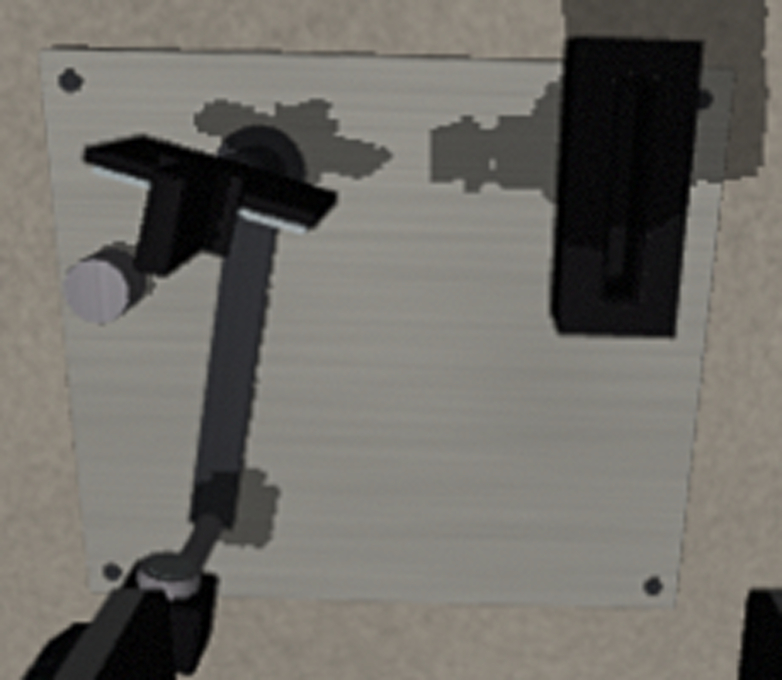

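View pics/d0.png

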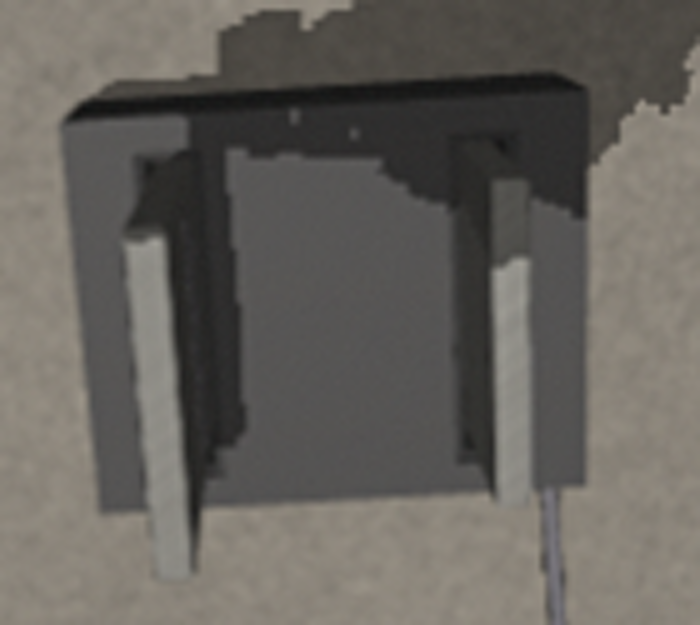

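View pics/c1.png

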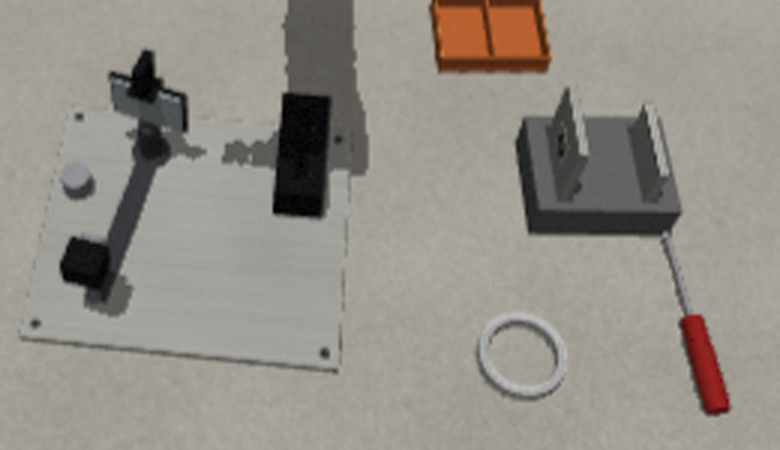

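```bash
cat >> h.py <<'E'
def unc(p,x0,y0,f): return (np.array(p,float)+.5)/f-.5+[x0,y0]
E
python3 - <<'E'
from h import *
np.set_printoptions(precision=4,suppress=True)
s0=np.load('w0.npy',allow_pickle=True).item();s1=np.load('w1.npy',allow_pickle=True).item()
f=lambda p:unc(p,260,115,5); g=lambda p:unc(p,180,80,3.4)
m=onz('wrist',f([(125,238),(165,235),(158,577),(193,574)]),.14,s0);print('mod',m,m.mean(0))
m=onz('wrist',f([(495,178),(528,178),(500,500),(528,498)]),.105,s0);print('spare',m,m.mean(0))
m=onz('wrist',f([(62,122),(585,90),(100,512),(585,485)]),.055,s0);print('stand',m,m.mean(0))
pl=onz('wrist',g([(42,48),(90,590),(675,605),(733,62)]),.012,s1);print('plate',pl)
b=onz('wrist',g([(568,38),(703,40),(675,337),(558,333)]),.062,s1);print('block',b,b.mean(0))
sl=onz('wrist',g([(628,75),(665,75),(605,300),(637,300)]),.062,s1);print('slot',sl,sl.mean(0))
src=np.array([[-.055,-.105],[.235,-.105],[.235,.225],[-.055,.225],[-.065,.143],[-.065,.197],[.065,.197],[.065,.143]])
dst=np.r_[pl,b][:,:2]
from scipy.optimize import least_squares
for w in ([1]*4+[0]*4,[0]*4+[1]*4,[1]*8):
    fun=lambda p:((src@R.from_euler('z',p[2]).as_matrix()[:2,:2].T+p[:2]-dst)*np.array(w)[:,None]).ravel()
    r=least_squares(fun,[.53,-.15,0]);print(r.x,np.round(r.fun.reshape(-1,2)*1000,1).tolist())
E
```

```text
mod [[0.4873 0.2868 0.14  ]
 [0.4867 0.296  0.14  ]
 [0.5729 0.2923 0.14  ]
 [0.5721 0.3011 0.14  ]] [0.5297 0.294  0.14  ]
spare [[0.4791 0.3768 0.105 ]
 [0.4791 0.3852 0.105 ]
 [0.5663 0.3823 0.105 ]
 [0.5657 0.3899 0.105 ]] [0.5226 0.3836 0.105 ]
stand [[0.4715 0.2613 0.055 ]
 [0.4624 0.4087 0.055 ]
 [0.5903 0.2678 0.055 ]
 [0.5814 0.4166 0.055 ]] [0.5264 0.3386 0.055 ]
plate [[ 0.4685 -0.2545  0.012 ]
 [ 0.7555 -0.2643  0.012 ]
 [ 0.7644  0.0635  0.012 ]
 [ 0.4754  0.071   0.012 ]]
block [[ 0.4667 -0.0125  0.062 ]
 [ 0.4671  0.0444  0.062 ]
 [ 0.5961  0.041   0.062 ]
 [ 0.5943 -0.0128  0.062 ]] [0.531 0.015 0.062]
slot [[0.4815 0.0134 0.062 ]
 [0.4814 0.0292 0.062 ]
 [0.5789 0.008  0.062 ]
 [0.5789 0.0225 0.062 ]] [0.5301 0.0183 0.062 ]
[ 0.5244 -0.1537 -0.0267] [[-1.9, -2.6], [1.0, -0.6], [0.9, 1.5], [0.0, 1.7], [-0.0, 0.0], [-0.0, 0.0], [-0.0, 0.0], [-0.0, 0.0]]
[ 0.5285 -0.155  -0.0152] [[0.0, -0.0], [0.0, 0.0], [0.0, 0.0], [0.0, -0.0], [-1.0, 1.5], [-0.6, -1.4], [0.3, 0.1], [1.3, -0.2]]
[ 0.5254 -0.1543 -0.0268] [[-0.8, -3.2], [2.0, -1.3], [2.0, 0.9], [1.1, 1.1], [-2.4, 2.9], [-1.4, 0.0], [-0.4, -0.1], [-0.1, -0.3]]
```

```bash
python3 - <<'E'
from h import *
Q=[0,0,1,0]
for i,p in [(2,[0.533,0.018,0.15]),(3,[0.533,0.294,0.225])]:
    bot.move_pose([p[0],p[1],.25],Q);bot.move_pose(p,Q); bot.pause(.3)
    s=bot.sense(); im=bot.camera('wrist'); print(s['t'],s['eef_pos'],s['orientation'],s['wrist_force'])
    cv2.imwrite(f'pics/w{i}.png',im[:,:,::-1]); np.save(f'w{i}.npy',s,allow_pickle=True)
    crop(im,210,60,430,260,3.4,f'pics/d{i}.png')
E
```

```text
5.2583 [0.53420673 0.01796428 0.15155067] [1.62962997e-03 2.01963057e-04 9.99998647e-01 9.78026738e-05] [0.45719947 0.95296927 0.29479015]
6.9833 [0.53344093 0.29408114 0.22578678] [5.63396811e-04 1.73418840e-04 9.99999768e-01 3.40656102e-04] [-0.38661265  0.03771132  0.24832757]
```

View pics/d2.png

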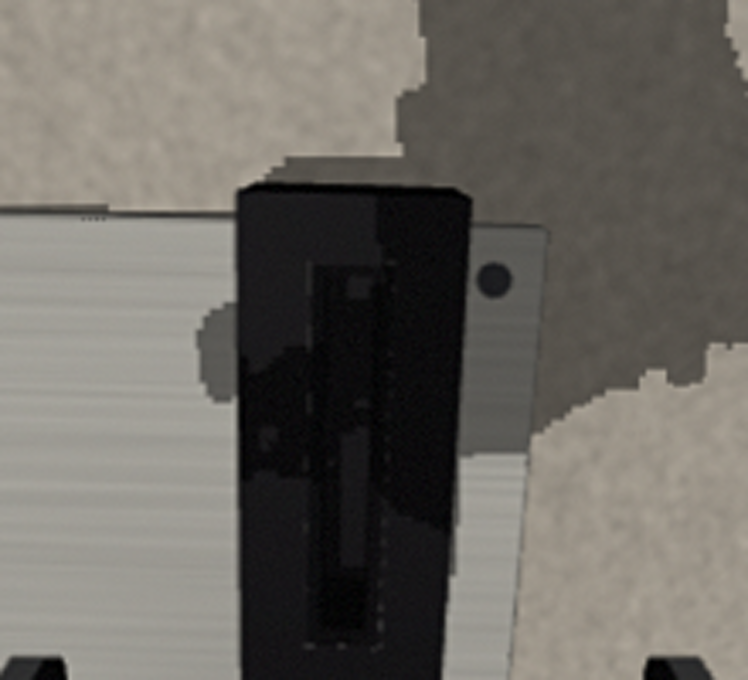

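View pics/d3.png

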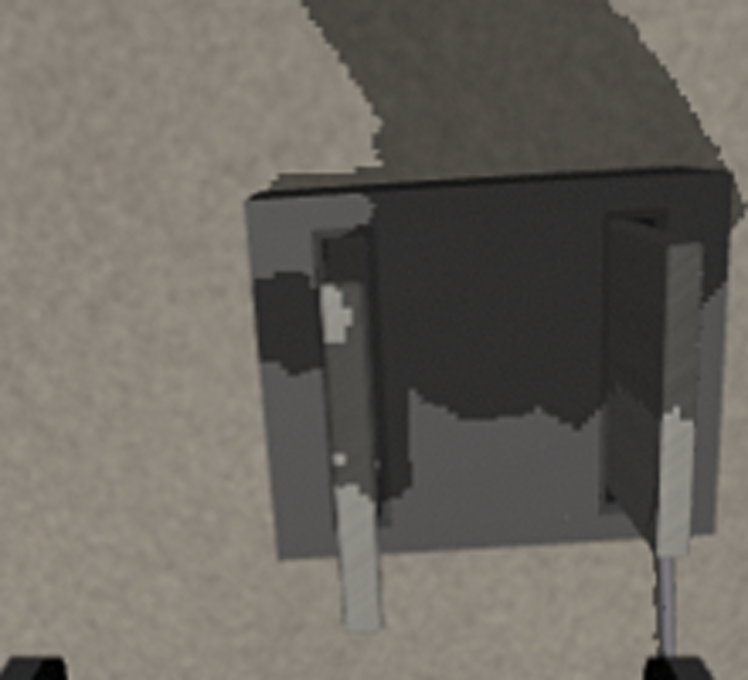

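```bash
python3 - <<'E'
from h import *
np.set_printoptions(precision=4,suppress=True)
s2=np.load('w2.npy',allow_pickle=True).item();s3=np.load('w3.npy',allow_pickle=True).item()
g=lambda p:unc(p,210,60,3.4)
def rep(n,m):
    e=m[[2,3]]-m[[0,1]]; print(n,m[:,:2].tolist(),m.mean(0),'yaw',np.arctan2(e[:,1],e[:,0]),'L',np.linalg.norm(e,axis=1),'W',np.linalg.norm(m[1]-m[0]),np.linalg.norm(m[3]-m[2]))
rep('mod',onz('wrist',g([(321,284),(368,283),(343,631),(382,628)]),.14,s3))
rep('stand',onz('wrist',g([(248,202),(730,173),(278,560),(714,533)]),.055,s3))
rep('slot',onz('wrist',g([(308,262),(393,262),(306,646),(381,648)]),.062,s2))
b=onz('wrist',g([(240,195),(470,200),(242,677),(443,677)]),.062,s2);rep('blk',b)
im=cv2.imread('pics/w2.png')[110:260,280:350]; im=np.clip(im.astype(float)*4,0,255).astype('uint8')
cv2.imwrite('pics/e2.png',cv2.resize(im,None,fx=4,fy=4,interpolation=cv2.INTER_CUBIC))
E
```

```text
mod [[0.48498950529900803, 0.2864710138499205], [0.48477829665703887, 0.2971941538628504], [0.5733206529326138, 0.2910604085935836], [0.5724793878482568, 0.30104761974902083]] [0.5289 0.2939 0.14  ] yaw [0.0519 0.0439] L [0.0885 0.0878] W 0.010725219849837144 0.01002258018703007
stand [[0.4718995403199967, 0.2616233485157379], [0.46290019742148014, 0.40889489036364035], [0.5909637328537244, 0.26783330625341245], [0.5813672190483024, 0.416967706810906]] [0.5268 0.3388 0.055 ] yaw [0.0521 0.068 ] L [0.1192 0.1187] W 0.1475462477017412 0.1494428402663058
slot [[0.4814040071704746, 0.007255773951863609], [0.4814310113068151, 0.026832984886780223], [0.5807079428854345, 0.005128292062341713], [0.5813230926422599, 0.024788645644867394]] [0.5312 0.016  0.062 ] yaw [-0.0214 -0.0205] L [0.0993 0.0999] W 0.01957722955919959 0.01966997489101734
blk [[0.46634497277029596, -0.007891198800364596], [0.4675117699043554, 0.044125031836482476], [0.5899841210884204, -0.012026719527714377], [0.5900465555802319, 0.041308412493868116]] [0.5285 0.0164 0.062 ] yaw [-0.0334 -0.023 ] L [0.1237 0.1226] W 0.0520293154406025 0.05333516856470412
```

View pics/e2.png

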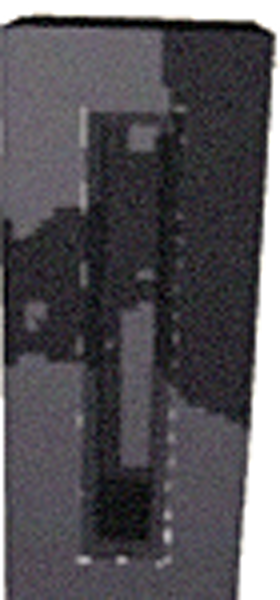

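```bash
cat >> h.py <<'E'
def Qz(y):
    q=(R.from_euler('z',y)*R.from_quat([0,1,0,0])).as_quat(); return [q[3],q[0],q[1],q[2]]
E
python3 - <<'E'
from h import *
np.set_printoptions(precision=4,suppress=True)
q=Qz(0.055); x,y=.529,.294
bot.movel([x,y,.2],q,v=.15)
print(bot.movel([x,y,.107],q,v=.12,force_limit=12))
s=bot.sense();print(s['eef_pos'],s['wrist_force'])
bot.move_gripper(0.0,40); s=bot.sense();print(s['grip_width'],s['wrist_force'],s['wrist_torque'])
print(bot.movel([x,y,.225],q,v=.12,force_limit=25)); bot.pause(.2)
s=bot.sense();print(s['t'],s['eef_pos'],s['wrist_force'],s['grip_width'])
im=bot.camera('side');crop(im,190,60,440,260,3,'pics/f1.png')
im=bot.camera('wrist');crop(im,160,60,480,300,2.4,'pics/f2.png')
E
```

```text
False
[0.5296 0.2944 0.1078] [-0.0724 -0.1692  0.0847]
0.009608051445643402 [-0.4217 -0.3929  1.2977] [0.0179 0.0719 0.0427]
False
10.2833 [0.5287 0.2938 0.2243] [-0.6083  0.9424 -1.2351] 0.00923115791757216
```

View pics/f1.png

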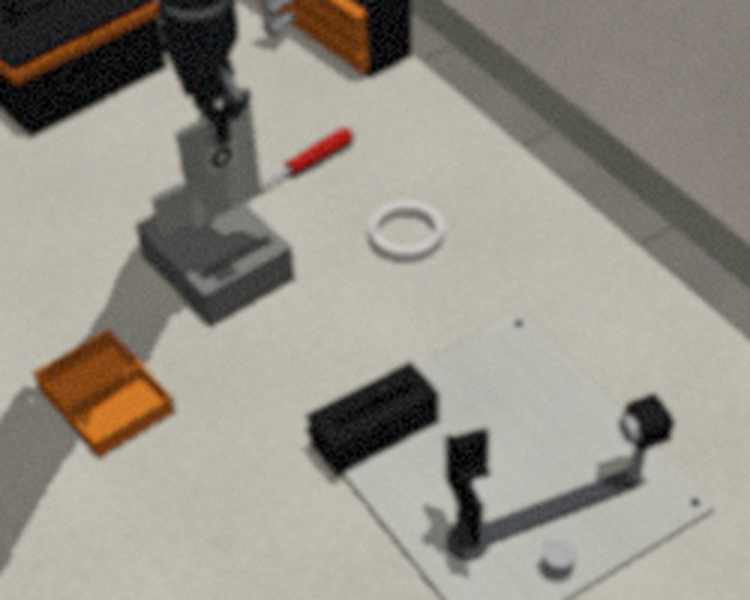

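View pics/f2.png

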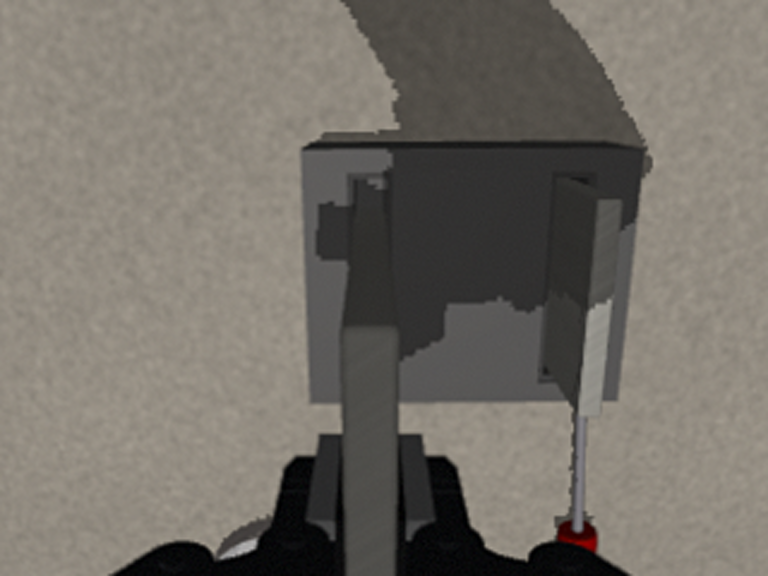

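```bash
python3 - <<'E'
from h import *
np.set_printoptions(precision=4,suppress=True)
s=bot.sense()
p=onz('wrist',unc([(343,328),(398,328)],160,60,2.4),s['eef_pos'][2]+.0322,s)
print(p, (p-s['eef_pos'])@R.from_euler('z',.055).as_matrix())
q=Qz(-0.024)
bot.move_pose([.531,.016,.225],q); bot.movel([.531,.016,.195],q); bot.pause(.3)
s=bot.sense();print(s['t'],s['eef_pos'],s['orientation'],s['wrist_force'],s['wrist_torque'])
im=bot.camera('wrist');cv2.imwrite('pics/w5.png',im[:,:,::-1]);crop(im,160,60,480,300,2.4,'pics/g2.png')
np.save('w5.npy',s,allow_pickle=True)
im=bot.camera('side');crop(im,240,90,390,210,5,'pics/g1.png')
E
```

```text
[[0.4852 0.2869 0.2568]
 [0.4847 0.296  0.2568]] [[-0.044  -0.0046  0.0322]
 [-0.044   0.0045  0.0322]]
12.1083 [0.5315 0.0162 0.1957] [0.0007 0.012  0.9999 0.0001] [ 0.523  -0.126  -1.4404] [-0.0068 -0.0037  0.0116]
```

View pics/g2.png

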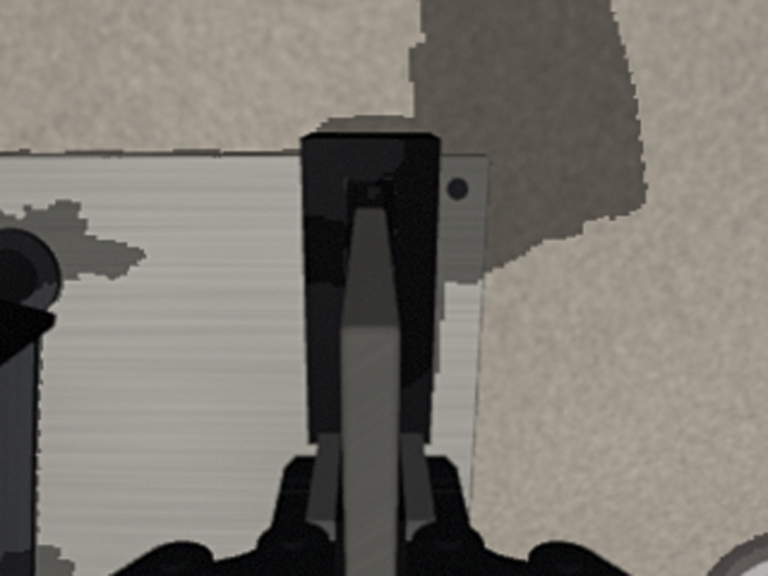

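View pics/g1.png

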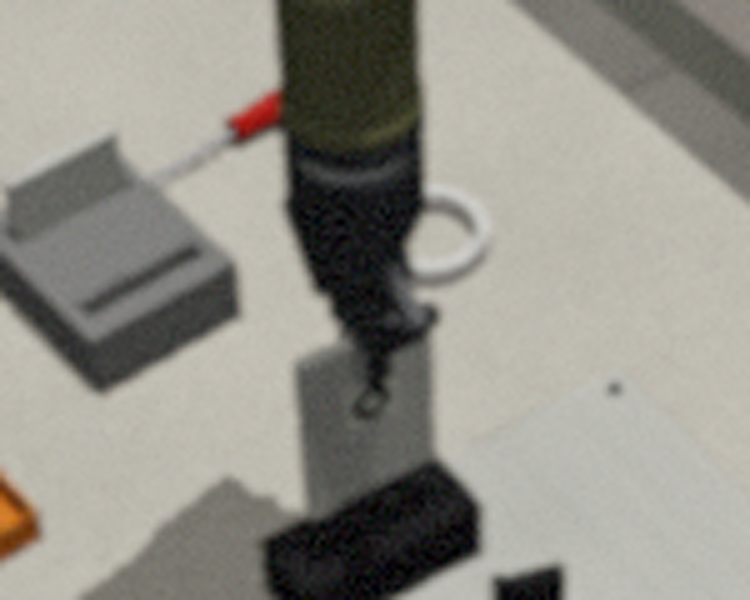

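```bash
python3 - <<'E'
from h import *
np.set_printoptions(precision=4,suppress=True)
s=np.load('w5.npy',allow_pickle=True).item()
print(onz('wrist',unc([(357,207),(384,207)],160,60,2.4),.098,s),onz('wrist',unc([(342,327),(400,327)],160,60,2.4),.228,s),onz('wrist',unc([(347,179),(394,179)],160,60,2.4),.062,s))
q=Qz(-0.024)
print(bot.movel([.5300,.016,.165],q,v=.08,force_limit=15))
s=bot.sense();print(s['eef_pos'],s['wrist_force'],s['wrist_torque'])
print(bot.movel([.5300,.016,.1245],q,v=.04,force_limit=12))
s=bot.sense();print(s['t'],s['eef_pos'],s['wrist_force'],s['wrist_torque'])
E
```

```text
[[0.4869 0.0128 0.098 ]
 [0.4871 0.022  0.098 ]] [[0.4871 0.0126 0.228 ]
 [0.4873 0.0221 0.228 ]] [[0.4814 0.0084 0.062 ]
 [0.4818 0.0266 0.062 ]]
False
[0.53   0.016  0.1649] [ 0.6667  0.6283 -1.7591] [0.0217 0.0112 0.033 ]
False
13.8917 [0.5302 0.016  0.1247] [-0.525   0.2013 -1.756 ] [-0.051   0.0129  0.0449]
```

```bash
python3 - <<'E'
from h import *
np.set_printoptions(precision=4,suppress=True)
q=Qz(-0.024)
print(bot.movel([.5300,.016,.119],q,v=.03,force_limit=8))
s=bot.sense();print(s['t'],s['eef_pos'],s['wrist_force'],s['wrist_torque'])
bot.move_gripper(.03);bot.pause(.1)
s=bot.sense();print(s['t'],s['eef_pos'],s['wrist_force'],s['grip_width'])
bot.movel([.53,.016,.21],q,v=.15); bot.pause(.2)
s=bot.sense();im=bot.camera('wrist');cv2.imwrite('pics/w6.png',im[:,:,::-1]);crop(im,160,60,480,300,2.4,'pics/i2.png')
np.save('w6.npy',s,allow_pickle=True)
im=bot.camera('side');crop(im,240,90,420,240,4,'pics/i1.png')
E
```

```text
True
14.1 [0.5308 0.0161 0.1238] [-0.7613 -0.6325  6.6394] [-0.0065  0.0972 -0.0026]
14.5333 [0.5299 0.0159 0.1227] [ 0.1627 -0.4096 -0.8969] 0.029750170879527322
```

View pics/i2.png

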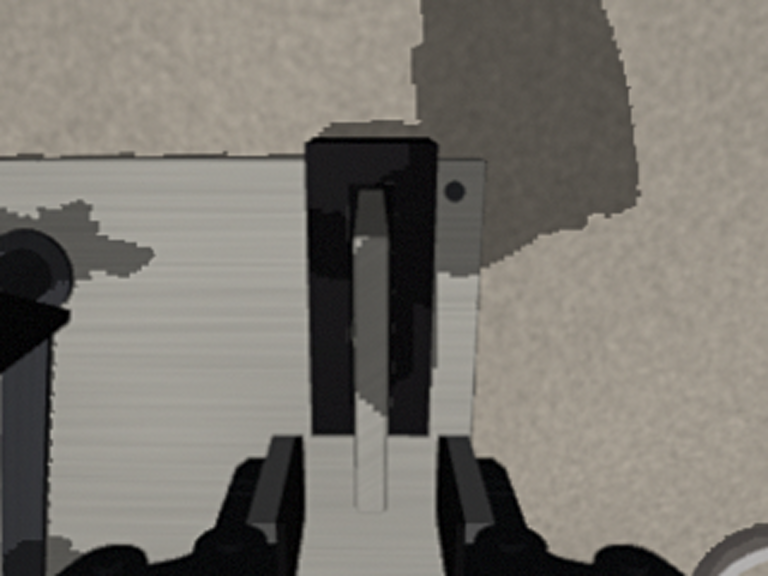

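View pics/i1.png

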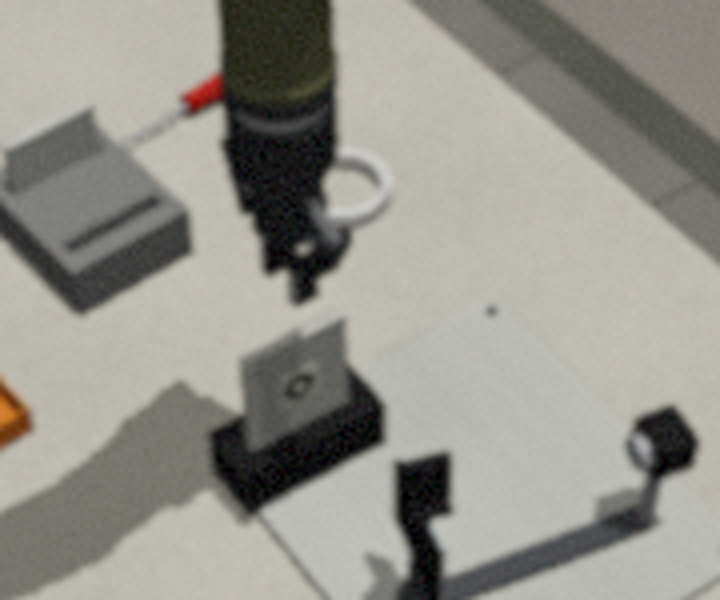

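```bash
python3 - <<'E'
from h import *
np.set_printoptions(precision=4,suppress=True)
bot.movel([.55,-.05,.29],Qz(-.024),v=.25)
bot.move_gripper(.085)
for i,p in [(7,[.63,-.17,.28]),(8,[.58,-.15,.28])]:
    bot.move_pose(p,Qz(-.024)); bot.pause(.3)
    s=bot.sense(); im=bot.camera('wrist'); print(s['t'],s['eef_pos'],s['orientation'],s['qpos'])
    cv2.imwrite(f'pics/w{i}.png',im[:,:,::-1]); np.save(f'w{i}.npy',s,allow_pickle=True)
    crop(im,190,40,450,260,3,f'pics/d{i}.png')
E
```

```text
17.6583 [ 0.63   -0.1688  0.2805] [0.0002 0.0111 0.9999 0.0001] [ 0.3433  0.6858 -0.2917  1.4112  0.2082  1.0745  1.5634]
18.3417 [ 0.5807 -0.1502  0.2798] [0.0002 0.0122 0.9999 0.    ] [ 0.3483  0.6086 -0.2996  1.5813  0.2042  0.9822  1.5322]
```

View pics/d7.png

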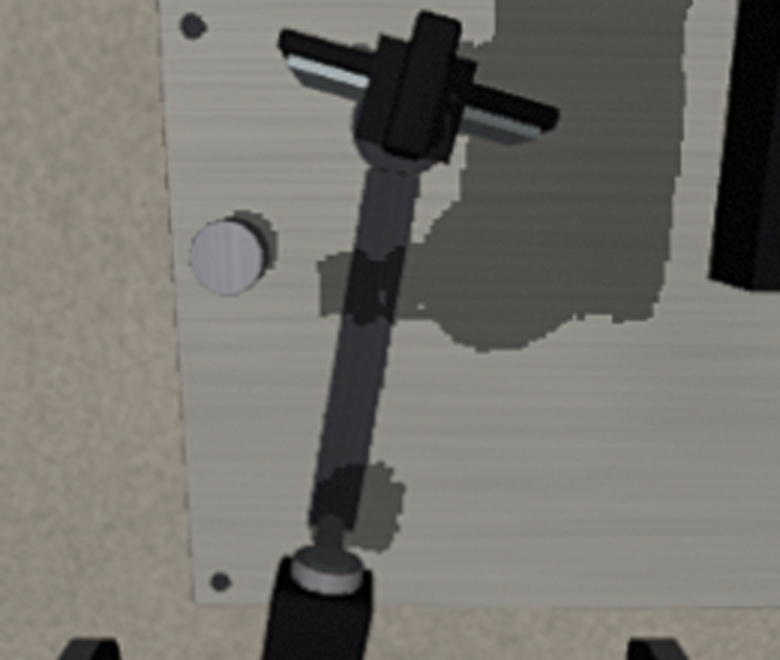

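View pics/d8.png

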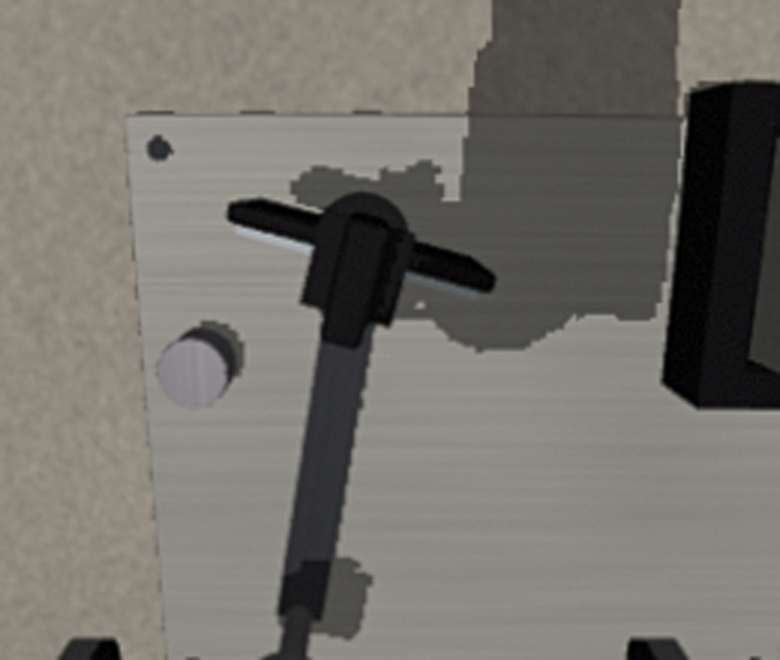

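```bash
python3 - <<'E'
from h import *
np.set_printoptions(precision=4,suppress=True)
s7=np.load('w7.npy',allow_pickle=True).item();s8=np.load('w8.npy',allow_pickle=True).item()
g=lambda p:unc(p,190,40,3)
def ang(a,b): d=b-a; return np.arctan2(d[1],d[0])
for s,P in ((s7,[(420,12),(460,22),(385,150),(425,158)]),(s8,[(347,215),(390,225),(325,340),(362,347)])):
    f=onz('wrist',g(P),.186,s);print('fin',f[:,:2].tolist(),f.mean(0),ang(f[0],f[2]),ang(f[1],f[3]))
def bar(s,P,z=.022):
    f=onz('wrist',g(P),z,s);print('bar',ang(f[0],f[2]),ang(f[1],f[3]),'w',np.linalg.norm(f[1]-f[0]),'mid line at x:',f[[0,1]].mean(0),f[[2,3]].mean(0),ang(f[:2].mean(0),f[2:].mean(0)))
bar(s7,[(364,175),(419,180),(310,520),(352,528)])
bar(s8,[(318,345),(371,350),(278,610),(320,618)])
print('lens',onz('wrist',g([(328,572),(292,568),(363,575)]),.105,s7))
c=onz('wrist',g([(284,562),(372,572),(262,658),(362,658)]),.123,s7);print('camtop',c,ang(c[0],c[2]),ang(c[1],c[3]))
pl=onz('wrist',g([(126,115),(680,117)]),.012,s8);print('plate back edge',pl,ang(pl[0],pl[1])-np.pi/2)
pl=onz('wrist',g([(196,604),(775,604)]),.012,s7);print('plate front edge',pl,ang(pl[0],pl[1])-np.pi/2)
s6=np.load('w6.npy',allow_pickle=True).item()
m=onz('wrist',unc([(356,238),(388,238),(356,510),(386,511)],160,60,2.4),.157,s6);print('mod',m,m.mean(0))
im=bot.camera('scene');crop(im,250,160,390,270,5,'pics/j1.png')
im=bot.camera('side');crop(im,290,160,430,270,5,'pics/j2.png')
E
```

```text
fin [[0.5097704151450364, -0.15444401777984593], [0.5122253026200649, -0.1446239967315578], [0.5418915269851876, -0.16364744029497022], [0.5440594646330456, -0.1534582930627709]] [ 0.527 -0.154  0.186] -0.2790467522600952 -0.27069817975781724
fin [[0.5084328069969717, -0.15516918758221288], [0.5112359492294063, -0.1440633882440191], [0.5409307918092454, -0.16222306203792192], [0.543096456790924, -0.15227380077245764]] [ 0.5259 -0.1534  0.186 ] -0.21374024892204027 -0.2522113043082162
bar -0.1890592995771519 -0.2070297937066742 w 0.024036609758100267 mid line at x: [ 0.5481 -0.1587  0.022 ] [ 0.7094 -0.1911  0.022 ] -0.19811856742968004
bar -0.19362303929493618 -0.21258544337590252 w 0.024432995246184374 mid line at x: [ 0.5729 -0.1631  0.022 ] [ 0.7087 -0.191   0.022 ] -0.2031964359953369
lens [[ 0.6967 -0.1881  0.105 ]
 [ 0.6947 -0.2023  0.105 ]
 [ 0.6984 -0.1742  0.105 ]]
camtop [[ 0.6839 -0.2031  0.123 ]
 [ 0.6888 -0.1704  0.123 ]
 [ 0.7245 -0.214   0.123 ]
 [ 0.7253 -0.1751  0.123 ]] -0.26170701915478 -0.12884664666832718
plate back edge [[ 0.4691 -0.2557  0.012 ]
 [ 0.4757 -0.0125  0.012 ]] -0.02716568218214155
plate front edge [[ 0.7566 -0.2638  0.012 ]
 [ 0.7643  0.0398  0.012 ]] -0.025491967696501305
mod [[0.4864 0.013  0.157 ]
 [0.4866 0.0219 0.157 ]
 [0.5742 0.0102 0.157 ]
 [0.5748 0.0198 0.157 ]] [0.5305 0.0162 0.157 ]
```

View pics/j1.png

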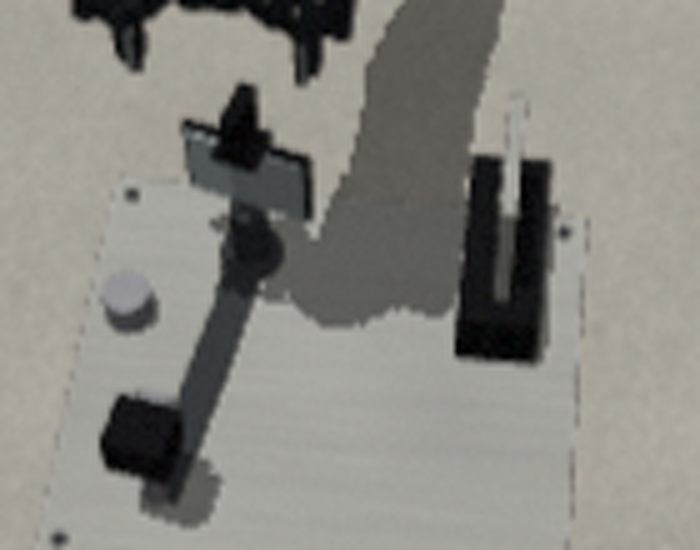

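View pics/j2.png

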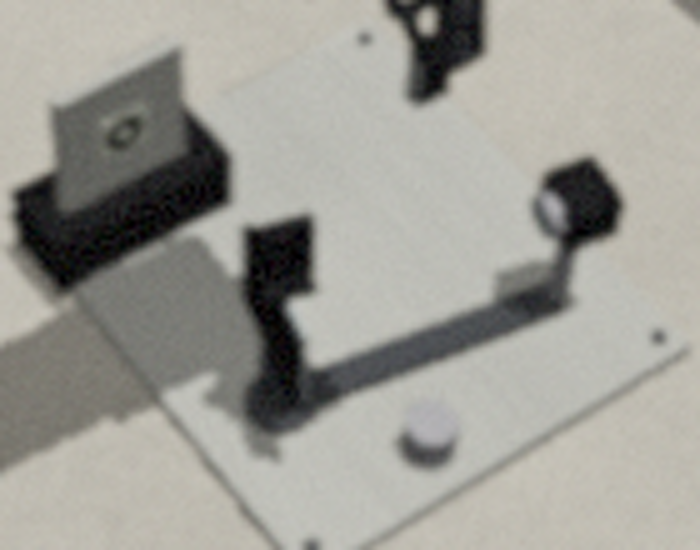

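```bash
python3 - <<'E'
from h import *
np.set_printoptions(precision=4,suppress=True)
ax,ay=.5262,-.1538
y0=-.283
print(bot.inverse_kinematics([ax,ay,.153],Qz(y0)),bot.inverse_kinematics([ax,ay,.153],Qz(.672)))
bot.move_gripper(.045)
bot.move_pose([ax,ay,.25],Qz(y0))
print(bot.movel([ax,ay,.153],Qz(y0),v=.1,force_limit=8)); 
s=bot.sense();print(s['t'],s['eef_pos'],s['wrist_force'],s['wrist_torque'])
im=bot.camera('wrist');cv2.imwrite('pics/k1.png',im[:,:,::-1])
E
```

```text
[ 0.3165  0.7021 -0.193   1.8743  0.2259  0.5862  1.267 ] [ 0.439   0.7218 -0.3996  1.8677  0.4445  0.6408  2.01  ]
False
20.4417 [ 0.5268 -0.1539  0.1536] [ 0.3833 -0.1675  0.2523] [-0.0357 -0.0489  0.0065]
```

View pics/k1.png

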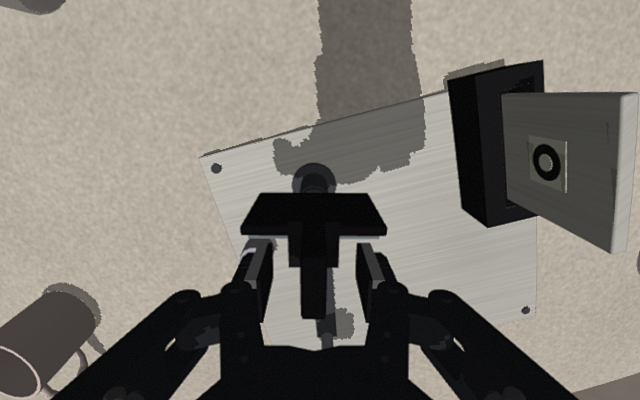

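```bash
python3 - <<'E'
from h import *
np.set_printoptions(precision=3,suppress=True)
ax,ay=.5262,-.1538
bot.move_gripper(0,40);bot.pause(.1)
s=bot.sense();print(s['t'],s['grip_width'],s['wrist_force'],s['wrist_torque'])
im=bot.camera('wrist');cv2.imwrite('pics/k2.png',im[:,:,::-1])
for y in np.linspace(-.283,.6725,8)[1:]:
    bot.move_pose([ax,ay,.153],Qz(y)); s=bot.sense();print(y,s['t'],s['eef_pos'],s['wrist_force'],s['wrist_torque'],s['grip_width'])
    if np.linalg.norm(s['wrist_force'])>25: break
bot.pause(.3)
s=bot.sense();im=bot.camera('wrist');cv2.imwrite('pics/k3.png',im[:,:,::-1]);np.save('k3.npy',s,allow_pickle=True);print(s['orientation'])
im=bot.camera('scene');crop(im,250,160,390,270,5,'pics/l1.png')
im=bot.camera('side');crop(im,290,160,430,270,5,'pics/l2.png')
E
```

```text
20.9833 0.011456411380930795 [-1.244 -1.067  5.587] [-0.18   0.165 -0.003]
-0.14649999999999996 21.2833 [ 0.526 -0.154  0.153] [-1.406 -0.717  5.556] [-0.141  0.259  0.008] 0.011308220634567693
-0.009999999999999953 21.5333 [ 0.526 -0.154  0.153] [-0.323 -0.484  6.602] [-0.091  0.212 -0.036] 0.011288339875424696
0.12650000000000006 21.7833 [ 0.526 -0.154  0.153] [-1.334 -0.608  5.614] [-0.006  0.174 -0.037] 0.011511838644720647
0.26300000000000007 22.0333 [ 0.526 -0.154  0.153] [-1.585 -0.935  5.379] [-0.077  0.25  -0.076] 0.011376454775187235
0.39950000000000013 22.2833 [ 0.526 -0.154  0.153] [-0.763  0.168  5.268] [-0.01   0.253 -0.07 ] 0.011381691635836121
0.536 22.5333 [ 0.526 -0.154  0.153] [-1.896 -0.305  5.255] [ 0.038  0.357 -0.056] 0.011311950322656396
0.6725 22.7833 [ 0.526 -0.154  0.153] [-0.871 -0.054  5.989] [-0.009  0.345 -0.062] 0.011383471268223581
[ 0.    -0.33   0.944 -0.   ]
```

View pics/k3.png

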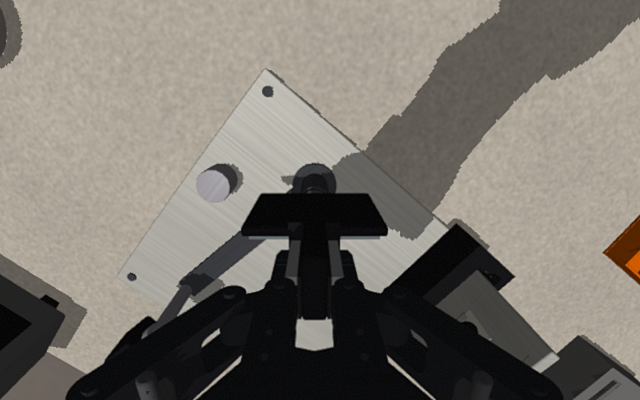

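View pics/l1.png

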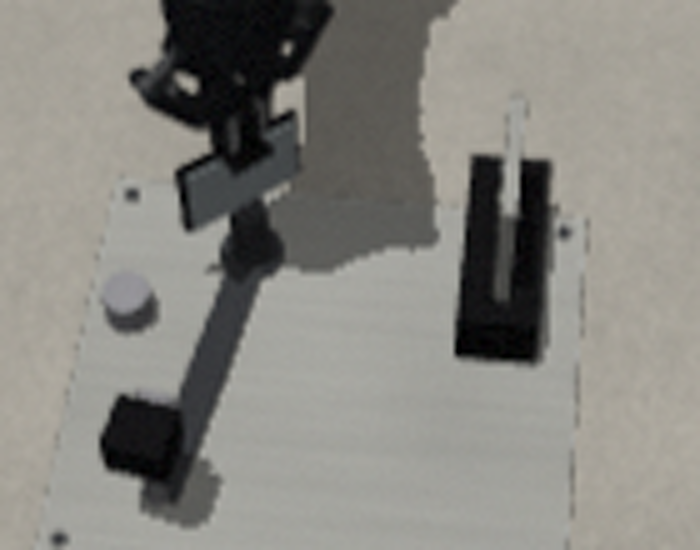

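View pics/l2.png

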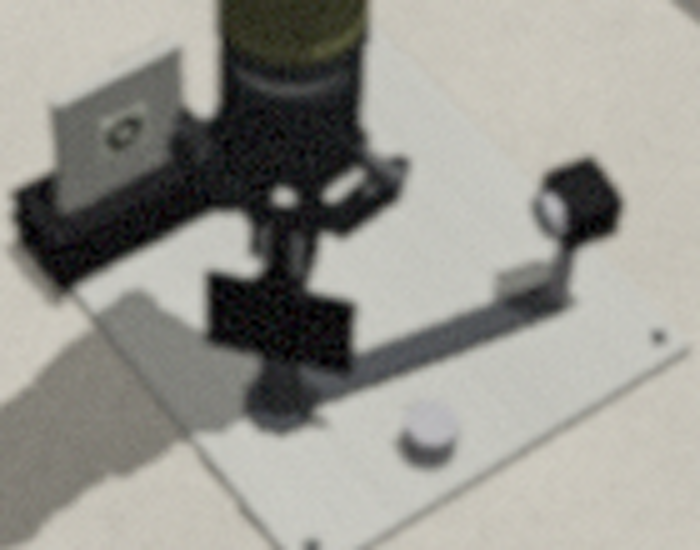

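View pics/k2.png

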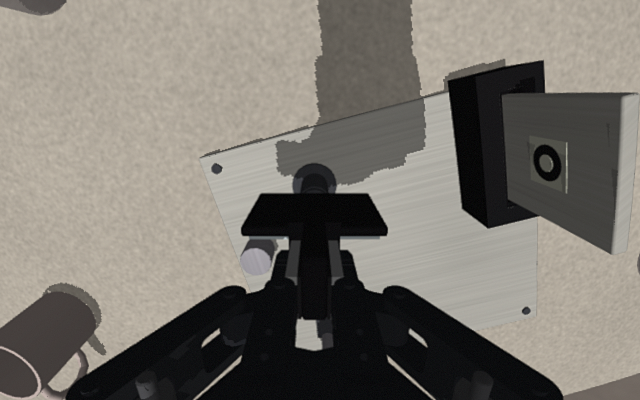

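```bash
python3 - <<'E'
from h import *
np.set_printoptions(precision=4,suppress=True)
print('lens side',onz('side',unc([(549,210)],290,160,5),.105))
th=-.2; 
for th in(-.21,-.2,-.19):
  L=[.5262+.17*np.cos(th),-.1538+.17*np.sin(th),.105]
  print(th,(proj('side',[L])-[290,160])*5, (proj('wrist',[L],np.load('w7.npy',allow_pickle=True).item())-[190,40])*3)
# axis check via side and scene: plate corners, marker
print('marker side',onz('side',unc([(123,131)],290,160,5),.105))
print((proj('side',[[.5262,-.1538,.012],[.5304,.0112,.105]])-[290,160])*5)
a=cv2.imread('pics/k2.png');b=cv2.imread('pics/k3.png')
for im in(a,b): crop(im[:,:,::-1],220,170,410,260,4,'pics/m%d.png'%(im is b))
E
```

```text
lens side [[ 0.6983 -0.1888  0.105 ]]
-0.21 [[540.0015 213.0309]] [[324.8682 561.5368]]
-0.2 [[538.5743 210.9571]] [[329.1069 562.25  ]]
-0.19 [[537.1237 208.8956]] [[333.3504 562.9239]]
marker side [[0.5314 0.0084 0.105 ]]
[[273.251  400.8869]
 [117.084  126.8818]]
```

View pics/m1.png

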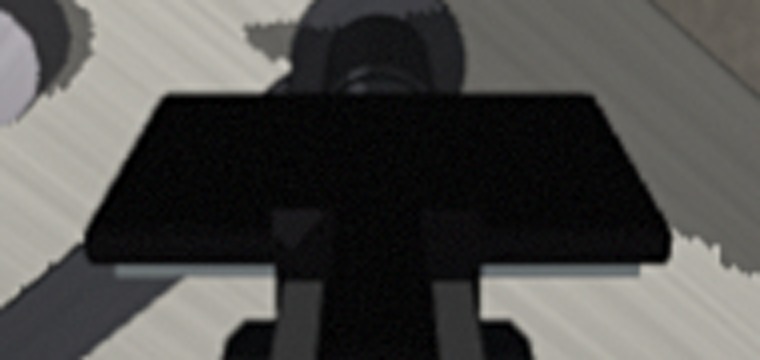

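```bash
python3 - <<'E'
from h import *
s=bot.sense();print(s['t'],s['grip_width'],s['wrist_force'],s['eef_pos'])
bot.finish_job()
E
```

```text
23.2333 0.011205309094457877 [-1.27933252 -0.09233417  5.67078973] [ 0.52625072 -0.15363267  0.15347611]
the job is handed in; nothing more can be done
```

I moved the taller module from the stand into the black block's slot and let go of it with its marker facing the mirror. I then gripped the mirror fin, turned it about 0.96 rad, and handed the job in at 23.2 s with the fin still held.

- **Module:** it went into the slot without contact and met the floor with its underside at about 26 mm, where 27 mm was expected. Its yaw afterwards matched the station's to within about 0.01 rad.
- **Mirror:** the face normal is at 0.6725 rad in the world frame. That is halfway between the lens direction (-0.20 rad) and the marker direction (1.545 rad). The last wrist picture shows the mirror square to the gripper with no slip, and the grip width is steady at 11 mm.
- **Disturbance:** the camera arm and the station looked unchanged in the last scene and side pictures. The largest wrist force I read was about 7 N.
- **Disagreement between checks:** the side camera, corrected for its offset, puts the lens at about -0.19 rad, where the wrist camera gave -0.20. That would change the mirror angle by about 0.007 rad, so I left it.
- **Not checked:** the small camera's own view was not available, so the reflection itself was worked out from geometry, not seen.

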